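# Tuck a gel frame's leaf shut over a glass roundel

## Task

Shut the open gel frame in the ejector over its frosted glass roundel: with your fingertips push its hinged leaf over until it lies flat on the frame, then push the leaf by its thumb tab fully home, so that its free edge is tucked beneath the retaining lip. Leave the frame in its runners and the roundel in its well, lift nothing, and do not press on the glass or the red eject button. Leave everything else on the counter where it is.

Things in the scene. Friction and masses are not known exactly. Their poses are not given: they have to be found in the camera images.
- dock: frame ejector, fixed: a steel bed 218 x 150 mm with two C-runners (13 mm high, y = +-60 to 69 mm) holding a black gel frame, and a grey block 38 mm high (x = 71 to 117 mm, 94 mm wide). Origin on the counter under the frame's aperture centre; x runs from the leaf's hinge to the retaining lip and block, z up. Bed: x = -98 to 120, y = +-75 mm. Heights below are above the counter
- frame_centre (a point): centre of the gel frame's round well, on its floor (8 mm high), where the glass lies. The frame is black aluminium, 150 x 130 mm; its flat top face, on which the shut leaf rests, is 14.5 mm high. Axes as the dock's
- frame (a joint): how far the gel frame has slid out of its runners in the dock's -x direction (m): 0 = home against the end stop, up to 0.05; stiff (about 6 N)
- leaf (a joint): fold angle of the hinged leaf (rad): 0 = shut flat, pi/2 = upright, at most 2.15; starts 1.75 to 2.05, leaning back off the frame. Stiff hinge: stays where left; about 0.5 N at the free edge turns it. A black aluminium plate 2.5 mm thick, 108 mm wide, 126 mm from pin to free edge, with a 65 mm round hole centred 64 mm from the pin, then a plain 29 mm strip to the edge
- leaf_pin (a joint): how far the hinge pin, with the leaf, has slid along its slots in the dock's +x direction (m): 0 = drawn back, the free edge then folds clear of the lip; 0.014 = fully home, the shut edge then lies 7 mm under the flat of the lip. Starts 0 to 0.0015; friction of about 3 N holds it where left. Beyond about 0.004 the folding leaf lands on top of the lip
- leaf_root (a point): middle of the leaf's hinge pin, 15.75 mm high, at dock x = -78 mm when drawn back and -64 mm when home; its x axis points along the leaf to the free edge, z out of the leaf's outer face (up when shut). The slotted cheeks at its two ends (dock y = +-57 mm) are 21 mm high
- leaf_edge (a point): middle of the leaf's free edge, at half the plate's thickness, 126 mm from the pin; at dock x = 48 mm when shut and drawn back, 62 mm when home. Axes as point leaf_root
- thumb_tab (a point): top of the thumb tab, a small plate 40 mm wide and 2.5 mm thick standing 12 mm off the leaf's outer face, parallel to the hinge, 20 mm from the pin; with the leaf shut it stands up from 17 to 29 mm high. Pushing its hinge side moves the shut leaf towards the lip
- lip_mid (a point): middle of the front lower edge of the retaining lip, 20 mm high, at dock x = 55 mm: a black return lip 90 mm wide, 2.5 mm thick, fixed to the frame's far side and reaching back over it; its underside is 5.5 mm above the frame's top face; a lead-in flare rises from it to about 25 mm high at x = 51 mm
- roundel: frosted glass roundel, a disc 76 mm across and 5 mm thick, lying loose in the frame's round well 79 mm across (its top is then 13 mm high, below the leaf); origin under its centre. Stays in the well
- eject_button (a joint): travel of the red push button on top of the grey block (m): 0 = out, 0.006 = pressed; its 26 mm cap tops out about 60 mm high at dock x = 94, y = -18 mm. Must not be pressed
- spare_frame: a second black aluminium gel frame, shut and empty, lying loose on the counter, 150 x 130 mm, 18 mm high at its lip and 26 mm at its thumb tab; origin under the centre of its aperture. To be left where it lies
- gobo_holder: white plastic gobo holder, a flat 5 mm plate 100 x 76 mm with a round hole and a 60 mm stalk (159 mm in all), lying loose beside the ejector; origin under its middle. To be left where it lies
- locking_knob: steel six-lobed locking knob, 43 mm across, 48 mm high with its stud pointing up, standing loose beside the ejector; origin under its centre. To be left where it stands
- wrench: steel wrench 200 mm long lying on the counter; origin under its middle. To be left where it lies
- hook_clamp: aluminium hook clamp with a steel wing bolt, about 65 x 150 x 30 mm, lying on the counter; origin under the middle of its jaw. To be left where it lies
- tape_roll: black roll of tape, 110 mm across, 48 mm high, lying flat; origin under its centre. To be left where it lies
- lens_cleaner: small clear bottle, 42 mm across, 115 mm high; origin under its centre. To be left where it stands
Things that resemble listed ones, but are neither listed nor needed, are in the scene too. There is more than one size of the roundel; the job needs the middle-sized.

How it is judged:
By the outcome, as a careful person would: the job done as asked, in the order asked, and still so for the second after the job is handed in, with the robot touching nothing.
It also fails if it takes over 45 s, if anything falls off the work surface, if the arm or the gripper's body presses on something with over 40 N, if the wrist force passes 120 N, or if a joint passes its speed limit or range.

## Robot

A 6-joint arm with a two-finger parallel gripper is mounted at the origin on the work surface. World frame = base frame: x ahead of the robot, y to its left, z up, the work surface at z = 0. Lengths are in m, angles in rad, forces in N, time in s.
With the tool pointing down it reaches from about 0.4 to 0.825 m from the base axis. Payload 7 kg.
Tool frame: the origin (TCP) lies at the very end of the fingers, on their centre line; the grasp point (between the pads) lies 19 mm behind it; z points along the fingers, y is the line along which they close (so a half turn about z gives the same grasp; the last joint's range is limited). The gripper opens to 85 mm and grips with 20 to 120 N. Pads are 22 mm wide; open, the fingers measure 114 mm over their backs; the gripper's body (76 mm by 85 mm) begins 54 mm behind the grasp point. The pads swing forward as they close: fully open they stand 13 mm farther back than shut.
Start: joints at [1.463, 0.359, 0.012, 0, -1.224, -0.288], TCP at [0.26, 0.623, 0.231] pointing down, gripper open.
Joint ranges: [-3.07, 3.07], [-1.43, 2.12], [-1.02, 1.25], [-3.03, 1.67], [-3.05, -0], [-3.03, 3.03]. Speed limits (rad/s): [2.39, 2.39, 3.01, 3.14, 3.14, 3.14].

## Interface

Orientations are given as a unit quaternion [x, y, z, w].
In Python, from bench import r gives the robot as it stands.
- The arm moves only by the tool apply_moves, never from a script. Its argument "series" is a list of rows, each a list of 2 entries, a list of its own where there are three numbers: the shift along the world's x, y, z in m, then the turn about the world's z in units of 10 degrees (1.0 is 10 degrees). A call has 1 to 20 rows; each row is the pose to reach, as a shift and turn from the pose commanded when the call began; what a row does not reach only later rows make up. A row lasts 1/8 s, in which the tool goes at most 62.5 mm and 10.7 degrees, less where a joint would pass 70% of its speed; a pose out of reach is approached as far as the arm can. A call with a gripper value outside its range is refused whole. "jaw" is the closure in counts, from 0 (fully open) to 255 (shut), set as the call begins (left out, the last holds). The fingers move at their own pace and stop on an object; "newtons" is the grip in N (left out, the last holds). Time passes only in rows, so rows that repeat a pose let the fingers close. It gives the time, the measured TCP pose, the force, the opening and the grip force at its end, in the units of the state.
- r.sense(): the state, without advancing time (a new reading comes with each control period).
- r.grab_frame(name): name is "scene" or "top" or "wrist"; returns the picture (420x560x3 uint8, red, green, blue); there is no depth.
- r.camera_params(name): a dict with "camera_matrix" (3x3 intrinsics, pixels), "rvec" (rotation vector, rad) and "tvec" (3), from world to camera coordinates, as OpenCV has them; the wrist camera has in their place "T_tool_cam" (4x4, takes a point from camera to tool coordinates, whose origin is the TCP and whose axes are the flange's). Camera axes: x right, y down, z forward; pixel columns grow to the right and rows downward; lengths in m; the calibration is good to about 2 mm. A picture is of the moment at which its call begins: read the wrist's pose just before it. camera_params takes no time and is no camera call.
- r.hand_in(): hands the job in; it is judged then, once.
The state is a dict: "time_s": time; "joint_positions": joint angles; "qd": joint speeds; "joint_torque": joint torques, N m; "ee_pos": TCP position; "orientation": TCP orientation; "ft_force": force on the tool from outside, world axes, zero at the start; "ft_torque": the same for the moment, N m; "gripper_width": opening from 0.0 (shut) to 1.0 (fully open); "finger_force": force on a finger pad.
Only numpy, scipy, OpenCV 4.12 (cv2) and the standard library are available. Lean on these libraries where they do the work, as an engineer would, in place of code of your own. Each camera call takes 0.05 s, during which the arm holds its last target. There are 200 camera calls.

## Working session

There is one attempt and no reset: what is moved stays moved. The work goes in short steps, Python scripts to look and compute and a tool call to move; the robot and the scene stay as the last step left them, time stands still between calls to the robot, and variables do not carry over. Pictures are saved under pics/ and viewed, at most 10 in all, crops included, and the job is handed in when it is done.

Besides the shell and the picture viewer there is one more tool, called after ">>>" as name(argument=value, ...), one argument or row to a line, values as JSON. apply_moves: Moves the arm, as the interface text tells. Its arguments: {"type":"object","properties":{"series":{"type":"array","items":{"type":"array"}},"jaw":{"type":"number"},"newtons":{"type":"number"}},"required":["series"]}

```bash
mkdir -p pics; python3 - <<'E'
from bench import r
import cv2,numpy as np
for n in("scene","top"):
    im=r.grab_frame(n); cv2.imwrite(f"pics/{n}0.png",im[:,:,::-1])
    np.save(f"pics/{n}0.npy",im)
    p=r.camera_params(n); print(n,{k:np.round(v,4).tolist() for k,v in p.items()})
print(r.camera_params("wrist")); s=r.sense(); print(s)
E
```

```text
scene {'camera_matrix': [[437.4899, 0.0, 276.2591], [0.0, 437.4899, 212.2371], [0.0, 0.0, 1.0]], 'rvec': [1.8613, 1.308, -0.6809], 'tvec': [-0.1732, -0.2189, 1.7055]}
top {'camera_matrix': [[513.113, 0.0, 280.4825], [0.0, 513.113, 210.7022], [0.0, 0.0, 1.0]], 'rvec': [2.1137, -2.1372, 0.1853], 'tvec': [0.0348, 0.4984, 1.4498]}
{'camera_matrix': array([[333.03856983,   0.        , 283.62551163],
       [  0.        , 333.03856983, 204.00419686],
       [  0.        ,   0.        ,   1.        ]]), 'T_tool_cam': array([[ 4.91529989e-04, -9.62144298e-01, -2.72540103e-01,
         6.86320938e-02],
       [ 9.99999526e-01,  7.02034268e-04, -6.74867698e-04,
        -1.19934328e-03],
       [ 8.40652600e-04, -2.72539642e-01,  9.62144187e-01,
        -1.43125839e-01],
       [ 0.00000000e+00,  0.00000000e+00,  0.00000000e+00,
         1.00000000e+00]])}
{'time_s': 0.1, 'joint_positions': array([ 1.46311715e+00,  3.59302984e-01,  1.11319490e-02, -3.28943845e-04,
       -1.22411918e+00, -2.88085764e-01]), 'qd': array([ 0.00053766, -0.00354749,  0.00126115, -0.00075528, -0.00014449,
        0.00120497]), 'joint_torque': array([-1.71513024e-03, -5.84764767e+01,  2.94111621e+01,  6.95463762e+00,
       -3.15612750e-03,  7.36509691e-06]), 'ee_pos': array([0.2600802 , 0.62239335, 0.23045358]), 'orientation': array([ 9.80473773e-01, -1.96648414e-01, -8.67308260e-05,  7.57839779e-04]), 'ft_force': array([-0.83945552,  0.37985216,  0.14198515]), 'ft_torque': array([ 0.03922926, -0.01281014,  0.05101133]), 'finger_force': 0.0, 'gripper_width': 0.9986808115080674}
```

View pics/scene0.png

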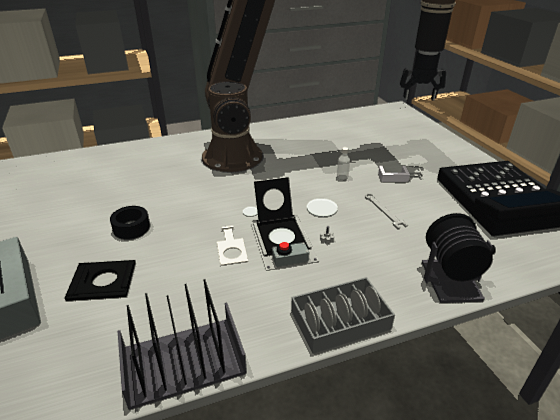

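View pics/top0.png

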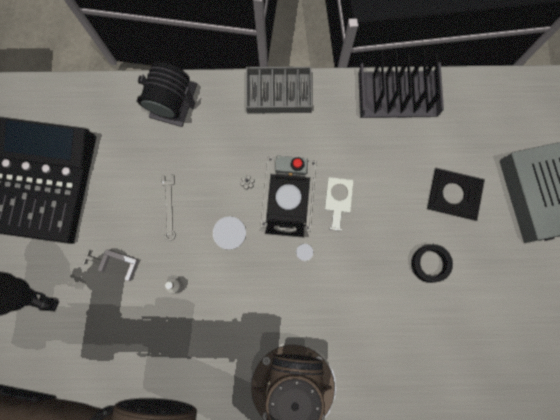

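The scene view shows the ejector at about (283,235), with its leaf standing up at (273,200) and the red button at (284,247). In the top view the ejector is at (288,197) and the button at (298,163).

Things that could be mistaken for the target, in top-view pixels:
- **Spare frame:** (456,194). It is shut and lies loose.
- **Frames in the rack:** (400,88).
- **Large roundel:** (229,232).
- **Small roundel:** (305,252).

I choose the ejector's open frame at (288,197), which holds the middle-sized roundel. Next I check it in a close crop.

```bash
cat > h.py <<'E'
import cv2,numpy as np
from bench import r
def cam(n,s=None):
    p=r.camera_params(n);K=p["camera_matrix"]
    if n!="wrist":
        R=cv2.Rodrigues(np.array(p["rvec"]))[0];return K,R,np.array(p["tvec"]).ravel()
    from scipy.spatial.transform import Rotation as Ro
    T=np.eye(4);T[:3,:3]=Ro.from_quat(s["orientation"]).as_matrix();T[:3,3]=s["ee_pos"]
    W=np.linalg.inv(T@p["T_tool_cam"]);return K,W[:3,:3],W[:3,3]
def back(c,uv,z):
    K,R,t=c;o=-R.T@t;d=R.T@np.linalg.solve(K,[uv[0],uv[1],1.]);return o+d*(z-o[2])/d[2]
def proj(c,P):
    K,R,t=c;q=K@(R@np.array(P,float)+t);return q[:2]/q[2]
E
python3 - <<'E'
from h import *
a=np.load("pics/top0.npy")[145:245,255:325,::-1]; b=np.load("pics/scene0.npy")[170:275,240:325,::-1]
A=cv2.resize(a,None,fx=5.5,fy=5.5,interpolation=2); B=cv2.resize(b,None,fx=4.8,fy=4.8,interpolation=2)
H=max(A.shape[0],B.shape[0]);C=np.zeros((H,A.shape[1]+B.shape[1],3),np.uint8);C[:A.shape[0],:A.shape[1]]=A;C[:B.shape[0],A.shape[1]:]=B
cv2.imwrite("pics/crop.png",C);print(C.shape,A.shape)
c=cam("top")
print("button",back(c,(298,163),.06),"glass",back(c,(288,197),.013))
E
```

```text
(550, 793, 3) (550, 385, 3)
button [ 0.63753689 -0.02358702  0.06      ] glass [0.54591271 0.00653231 0.013     ]
```

View pics/crop.png

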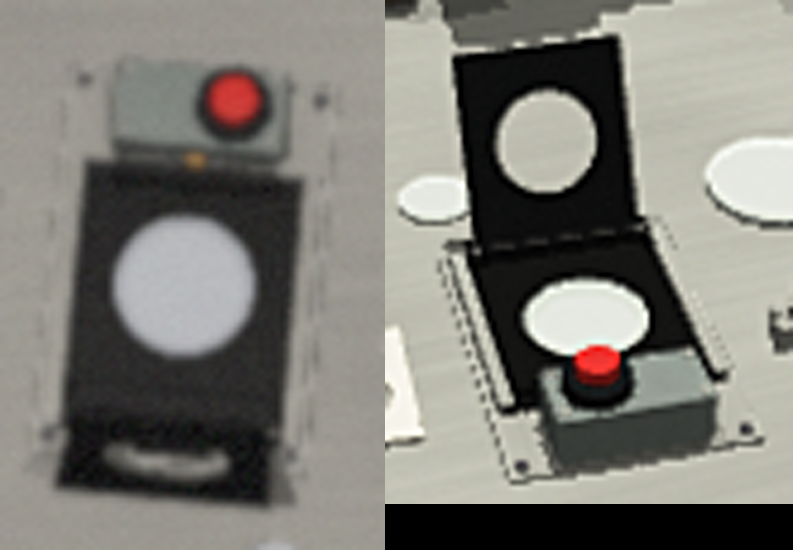

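The crop confirms the choice: the leaf leans back off the frame and the glass lies in the well. In the top crop the glass is at (184,286), the button at (233,100) and the leaf's free-edge corners at (57,487) and (270,505). In the scene crop the corners are at (455,55) and (618,37). Next I fit the dock pose and fold angle from these points.

```bash
cat > fit.py <<'E'
from h import *
from scipy.optimize import least_squares
def dock(p,P):
    c,s=np.cos(p[2]),np.sin(p[2]);return [p[0]+c*P[0]-s*P[1],p[1]+s*P[0]+c*P[1],P[2]]
def leaf(th,rr,y,n=0,pin=.0007): return [-.078+pin+rr*np.cos(th)-n*np.sin(th),y,.01575+rr*np.sin(th)+n*np.cos(th)]
E
python3 - <<'E'
from fit import *
T,S=cam("top"),cam("scene")
t=lambda u,v:(255+u/5.5,145+v/5.5); s=lambda u,v:(240+(u-385)/4.8,170+v/4.8)
B=lambda p:[.094,-.018,.06];G=lambda p:[0,0,.013]
L=lambda p:leaf(p[3],.126,.054);R=lambda p:leaf(p[3],.126,-.054)
obs=[(T,B,t(233,100)),(T,G,t(184,286)),(T,L,t(57,487)),(T,R,t(270,505)),(S,B,s(598,358)),(S,G,s(586,318)),(S,R,s(455,55)),(S,L,s(618,37))]
f=lambda p:np.concatenate([proj(c,dock(p,P(p)))-np.array(o) for c,P,o in obs])
q=least_squares(f,[.546,.0065,-.13,1.9],x_scale=[.01,.01,.1,.1]);print(q.x,np.round(q.fun,1).reshape(-1,2).tolist())
for P in ([-.135,0,.11],[-.145,0,.11],[-.12,0,.13],[-.058,0,.029]):print(P,dock(q.x,P))
print(dock(q.x,leaf(q.x[3],.126,0)))
E
```

```text
[ 0.54867611  0.00533082 -0.10387573  2.02975156] [[0.2, -1.1], [-0.1, -0.9], [-0.7, -0.4], [0.0, -0.0], [-0.2, -0.7], [0.1, -0.8], [-1.1, -0.6], [-0.1, -1.4]]
[-0.135, 0, 0.11] [np.float64(0.414403786704758), np.float64(0.019328835767099567), 0.11]
[-0.145, 0, 0.11] [np.float64(0.40445768904653434), np.float64(0.020365726008676102), 0.11]
[-0.12, 0, 0.13] [np.float64(0.42932293319209364), np.float64(0.017773500404734757), 0.13]
[-0.058, 0, 0.029] [np.float64(0.4909887386730807), np.float64(0.011344780906960228), 0.029]
[np.float64(0.41627417642751163), np.float64(0.019133845840586555), np.float64(0.12871099479297274)]
```

>>> apply_moves(
  series=[
    [[0.02,-0.06,0.0],0.2],
    [[0.04,-0.12,0.01],0.4],
    [[0.05,-0.18,0.01],0.6],
    [[0.06,-0.24,0.01],0.8],
    [[0.08,-0.3,0.01],1.0],
    [[0.09,-0.36,0.01],1.2],
    [[0.1,-0.42,0.01],1.4],
    [[0.12,-0.48,0.01],1.6],
    [[0.13,-0.54,0.01],1.7],
    [[0.14,-0.58,0.01],1.7],
    [[0.14,-0.603,0.01],1.7],
    [[0.14,-0.603,0.01],1.7],
    [[0.14,-0.603,0.01],1.7],
    [[0.14,-0.603,0.01],1.7],
    [[0.14,-0.603,0.01],1.7],
    [[0.14,-0.603,0.01],1.7],
  ],
  jaw=255,
  newtons=40,
)

```text
time_s: 2.1
ee_pos: [0.4003, 0.0202, 0.2413]
orientation: [0.999, -0.049, 0.0, 0.0]
ft_force: [-0.3, -0.2, -0.6]
gripper_width: -0.002
finger_force: 0.0
```

```bash
python3 - <<'E'
from h import *
s=r.sense();im=r.grab_frame("wrist");np.save("pics/w1.npy",im)
import pickle;pickle.dump(s,open("pics/w1.pkl","wb"))
cv2.imwrite("pics/w1.png",im[:,:,::-1]);print(s["time_s"],s["ee_pos"],s["orientation"],s["joint_positions"],s["ft_force"])
E
```

```text
2.1 [0.40026058 0.02020673 0.24129627] [ 9.98795530e-01 -4.90661660e-02  2.17500812e-06  3.22999443e-06] [ 5.49484273e-01 -1.24757650e-01 -5.26151857e-01  8.46039268e-06
 -1.16940217e+00  9.23136998e-01] [-0.31716389 -0.24733208 -0.63447819]
```

View pics/w1.png

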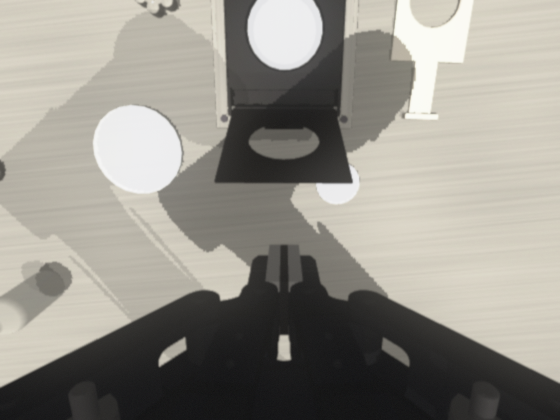

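The wrist view shows the leaf's free-edge corners at (215,182) and (352,182), and the glass centre at about (284,30). The fingers are clear behind the leaf at (284,250). I refit with these points added.

```bash
python3 - <<'E'
from fit import *
import pickle
s1=pickle.load(open("pics/w1.pkl","rb"))
T,S,W=cam("top"),cam("scene"),cam("wrist",s1)
g=cv2.cvtColor(np.load("pics/w1.npy"),cv2.COLOR_RGB2GRAY)
roi=(g[0:85,235:335]>150).astype(np.uint8);n,l,st,ce=cv2.connectedComponentsWithStats(roi);i=l[29,49]
ys,xs=np.where(l==i);k=cv2.findContours((l==i).astype(np.uint8),0,1)[0][0].reshape(-1,2);k=k[k[:,1]>1]
e=cv2.fitEllipse(k.astype(np.float32));gl=(e[0][0]+235,e[0][1]);print("ell",gl,e[1],st[i])
t=lambda u,v:(255+u/5.5,145+v/5.5); s=lambda u,v:(240+(u-385)/4.8,170+v/4.8)
B=lambda p:[.094,-.018,.06];G=lambda p:[0,0,.013]
L=lambda p:leaf(p[3],.126,.054);R=lambda p:leaf(p[3],.126,-.054)
obs=[(T,B,t(233,100)),(T,G,t(184,286)),(T,L,t(57,487)),(T,R,t(270,505)),(S,B,s(598,358)),(S,G,s(586,318)),(S,R,s(455,55)),(S,L,s(618,37)),(W,G,gl),(W,L,(215.5,182)),(W,R,(352,182))]
for w in ([1]*8+[0]*3,[1]*11,[.3]*8+[1]*3):
    f=lambda p:np.concatenate([k*(proj(c,dock(p,P(p)))-np.array(o)) for k,(c,P,o) in zip(w,obs)])
    q=least_squares(f,[.546,.0065,-.13,1.9],x_scale=[.01,.01,.1,.1]);print(q.x.round(4),np.round(q.fun,1).reshape(-1,2).tolist())
print("edge",dock(q.x,leaf(q.x[3],.126,0,.0012)))
E
```

```text
ell (284.47531509399414, 27.710861206054688) (74.04353332519531, 82.80812072753906) [  12    0   76   70 4407]
[ 0.5487  0.0053 -0.1039  2.0298] [[0.2, -1.1], [-0.1, -0.9], [-0.7, -0.4], [0.0, -0.0], [-0.2, -0.7], [0.1, -0.8], [-1.1, -0.6], [-0.1, -1.4], [0.0, -0.0], [0.0, -0.0], [0.0, -0.0]]
[ 0.5484  0.0062 -0.1029  2.0399] [[-0.1, -1.0], [-0.4, -0.8], [-1.0, 0.2], [-0.3, 0.5], [0.1, -0.9], [0.3, -0.9], [-1.0, -0.7], [-0.0, -1.5], [0.2, -0.2], [-0.4, -0.5], [0.7, 0.3]]
[ 0.5484  0.0066 -0.1008  2.0408] [[-0.1, -0.3], [-0.1, -0.2], [-0.3, 0.1], [-0.1, 0.2], [0.1, -0.3], [0.1, -0.3], [-0.3, -0.2], [-0.0, -0.5], [-0.1, -0.1], [-0.4, -0.2], [0.6, 0.3]]
edge [np.float64(0.41361427473682816), np.float64(0.02019329644107671), np.float64(0.1275442872686419)]
```

>>> apply_moves(
  series=[
    [[-0.015,0.003,0.0],0],
    [[-0.016,0.003,-0.03],0],
    [[-0.016,0.003,-0.06],0],
    [[-0.016,0.003,-0.085],0],
    [[-0.016,0.003,-0.085],0],
    [[-0.016,0.003,-0.085],0],
  ],
)

```text
time_s: 2.9
ee_pos: [0.3846, 0.0231, 0.1573]
orientation: [0.999, -0.049, 0.001, -0.0]
ft_force: [0.2, 1.0, 0.8]
gripper_width: -0.001
finger_force: 0.0
```

>>> apply_moves(
  series=[
    [[0,0,-0.02],0],
    [[0,0,-0.041],0],
    [[0,0,-0.041],0],
    [[0.012,-0.001,-0.041],0],
    [[0.024,-0.002,-0.04],0],
    [[0.036,-0.003,-0.038],0],
    [[0.047,-0.005,-0.036],0],
    [[0.057,-0.006,-0.033],0],
    [[0.067,-0.007,-0.03],0],
    [[0.076,-0.008,-0.028],0],
    [[0.076,-0.008,-0.028],0],
  ],
)

```text
time_s: 4.28
ee_pos: [0.4609, 0.0148, 0.1284]
orientation: [0.999, -0.05, 0.0, 0.0]
ft_force: [0.7, 0.2, -0.2]
gripper_width: 0.002
finger_force: 0.0
```

```bash
python3 - <<'E'
from h import *
s=r.sense();im=r.grab_frame("scene")[140:290,200:360,::-1];w=r.grab_frame("wrist")[:,80:480,::-1]
im=cv2.resize(im,(427,400));w=cv2.resize(w,(373,392))
C=np.zeros((400,800,3),np.uint8);C[:,:427]=im;C[:392,427:]=w
cv2.imwrite("pics/p2.png",C);print(s["ee_pos"],s["ft_force"])
E
```

```text
[0.46093345 0.01476874 0.12839032] [ 0.7429234   0.15332286 -0.17025078]
```

View pics/p2.png

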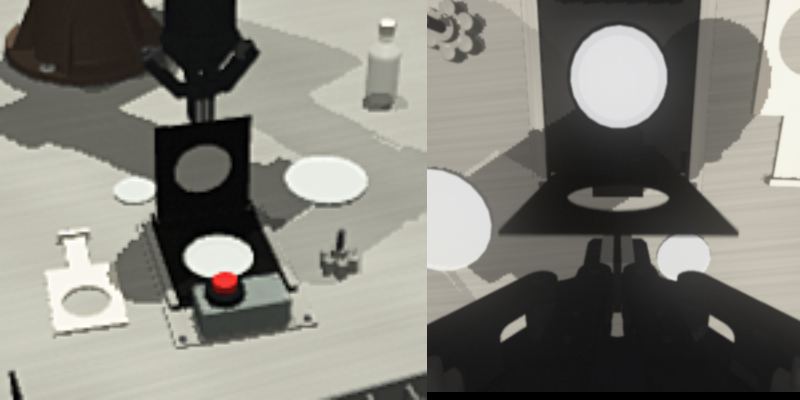

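The scene half shows the leaf almost upright, with the fingers behind its top strip at (203,115). The glass is in the well and nothing else has moved. I continue the fold along the arc.

>>> apply_moves(
  series=[
    [[0.01,-0.001,0.0],0],
    [[0.02,-0.002,-0.002],0],
    [[0.03,-0.003,-0.004],0],
    [[0.04,-0.004,-0.008],0],
    [[0.05,-0.005,-0.012],0],
    [[0.06,-0.006,-0.017],0],
    [[0.069,-0.007,-0.024],0],
    [[0.078,-0.008,-0.031],0],
    [[0.085,-0.009,-0.039],0],
    [[0.092,-0.009,-0.048],0],
    [[0.098,-0.01,-0.057],0],
    [[0.103,-0.01,-0.067],0],
    [[0.107,-0.011,-0.078],0],
    [[0.11,-0.011,-0.089],0],
    [[0.11,-0.011,-0.089],0],
  ],
)

```text
time_s: 6.25
ee_pos: [0.5696, 0.0036, 0.0381]
orientation: [0.999, -0.05, -0.001, 0.0]
ft_force: [0.1, 0.3, 0.3]
gripper_width: -0.004
finger_force: 0.0
```

```bash
python3 - <<'E'
from h import *
s=r.sense();im=r.grab_frame("scene")[140:290,200:360,::-1];w=r.grab_frame("wrist")[:,80:480,::-1]
im=cv2.resize(im,(427,400));w=cv2.resize(w,(373,392))
C=np.zeros((400,800,3),np.uint8);C[:,:427]=im;C[:392,427:]=w
cv2.imwrite("pics/p3.png",C);print(s["ee_pos"],s["ft_force"])
E
```

```text
[0.56964337 0.00355029 0.03812454] [0.09799272 0.30769781 0.27396078]
```

View pics/p3.png

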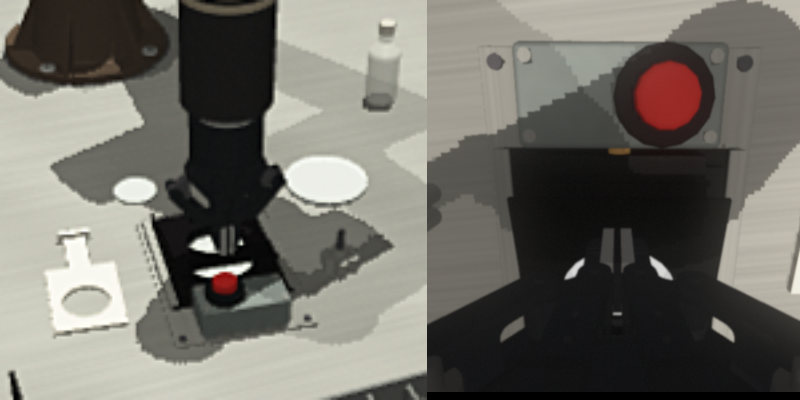

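The wrist half shows the leaf almost down under the fingertips at (618,235), its free edge at about (618,200), and the button well clear at (668,95). I lift slightly, move onto the plain strip and press the leaf flat.

>>> apply_moves(
  series=[
    [[0,0,0.01],0],
    [[0.005,0,0.012],0],
    [[0.01,-0.001,0.012],0],
    [[0.01,-0.001,0.006],0],
    [[0.01,-0.001,0.0],0],
    [[0.01,-0.001,-0.006],0],
    [[0.01,-0.001,-0.012],0],
    [[0.01,-0.001,-0.017],0],
    [[0.01,-0.001,-0.02],0],
    [[0.01,-0.001,-0.0225],0],
    [[0.01,-0.001,-0.0225],0],
  ],
)

```text
time_s: 7.72
ee_pos: [0.5802, 0.0028, 0.0168]
orientation: [0.999, -0.05, -0.0, 0.0]
ft_force: [-0.0, 0.4, 1.1]
gripper_width: -0.002
finger_force: 0.2
```

>>> apply_moves(
  series=[
    [[0,0,-0.001],0],
    [[0,0,-0.0015],0],
    [[0,0,-0.0015],0],
  ],
)

```text
time_s: 8.1
ee_pos: [0.5804, 0.0028, 0.0157]
orientation: [0.999, -0.049, 0.0, -0.0]
ft_force: [-0.3, 0.2, 4.5]
gripper_width: 0.0
finger_force: 2.2
```

The leaf is flat: the tip meets 4.5 N at 16–17 mm height. Next I lift and move to behind the thumb tab.

>>> apply_moves(
  series=[
    [[0,0,0.015],0],
    [[0,0,0.04],0],
    [[-0.01,0.001,0.055],0],
    [[-0.03,0.003,0.055],0],
    [[-0.055,0.006,0.055],0],
    [[-0.08,0.008,0.055],0],
    [[-0.1,0.01,0.055],0],
    [[-0.11,0.011,0.055],0],
    [[-0.11,0.011,0.055],0],
    [[-0.11,0.011,0.055],0],
  ],
)

```text
time_s: 9.35
ee_pos: [0.471, 0.014, 0.0705]
orientation: [0.999, -0.049, 0.0, -0.0]
ft_force: [-0.0, -0.3, -0.6]
gripper_width: 0.001
finger_force: 0.0
```

```bash
python3 - <<'E'
from fit import *
s=r.sense();im=r.grab_frame("wrist");W=cam("wrist",s)
p=[.5484,.0064,-.102]
for nm,P in dict(tabL=[-.0586,.02,.029],tabR=[-.0586,-.02,.029],edge=[.0487,.054,.017],edgeR=[.0487,-.054,.017],lip=[.055,0,.02]).items(): print(nm,proj(W,dock(p,P)).round(0))
cv2.imwrite("pics/p4.png",im[:,:,::-1]);print(s["ee_pos"],s["ft_force"])
E
```

```text
tabL [251. 200.]
tabR [320. 200.]
edge [183.  -5.]
edgeR [390.  -4.]
lip [287. -21.]
[0.47101789 0.01400343 0.07053724] [-0.0411085  -0.28146713 -0.60978684]
```

View pics/p4.png

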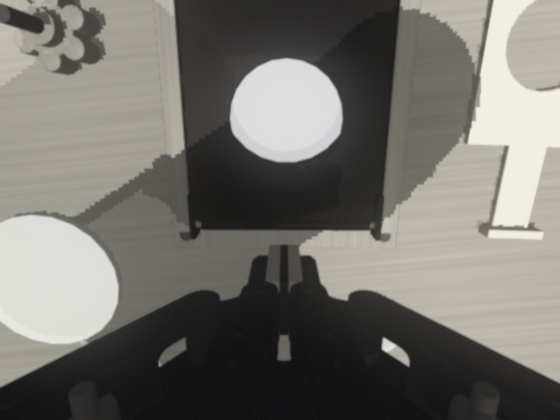

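The wrist view shows the leaf flat on the frame, with the roundel visible through its hole at (286,110). The tab is black on black, but the fit puts it at row 200, with the fingertips behind it. I descend behind the tab.

>>> apply_moves(
  series=[
    [[0,0,-0.02],0],
    [[0,0,-0.035],0],
    [[0,0,-0.043],0],
    [[0,0,-0.049],0],
    [[0,0,-0.049],0],
    [[0.003,0,-0.049],0],
    [[0.006,-0.001,-0.049],0],
    [[0.009,-0.001,-0.049],0],
    [[0.009,-0.001,-0.049],0],
  ],
)

```text
time_s: 10.52
ee_pos: [0.4795, 0.0128, 0.0214]
orientation: [0.999, -0.05, 0.0, -0.0]
ft_force: [-0.3, 0.3, -0.3]
gripper_width: 0.002
finger_force: 0.0
```

>>> apply_moves(
  series=[
    [[0.002,0,0],0],
    [[0.004,0,0],0],
    [[0.006,-0.001,0],0],
    [[0.008,-0.001,0],0],
    [[0.008,-0.001,0],0],
  ],
)

```text
time_s: 11.15
ee_pos: [0.4878, 0.0119, 0.0214]
orientation: [0.999, -0.049, 0.0, -0.0]
ft_force: [-0.8, -0.9, -0.4]
gripper_width: -0.003
finger_force: 0.0
```

>>> apply_moves(
  series=[
    [[0.002,0,0],0],
    [[0.004,0,0],0],
    [[0.004,0,0],0],
  ],
)

```text
time_s: 11.52
ee_pos: [0.4915, 0.0118, 0.0214]
orientation: [0.999, -0.05, 0.0, -0.0]
ft_force: [-0.9, 1.0, -1.6]
gripper_width: -0.005
finger_force: 0.4
```

```bash
python3 - <<'E'
from fit import *
s=r.sense();im=r.grab_frame("wrist");W=cam("wrist",s)
p=[.5484,.0064,-.102]
for nm,P in dict(tabL=[-.0586,.02,.029],tabR=[-.0586,-.02,.029],tabhomeL=[-.0446,.02,.029],holeC0=[-.0133,0,.017],holeHome=[0,0,.017],pin0=[-.078,.054,.017],pinH=[-.064,.054,.017]).items(): print(nm,proj(W,dock(p,P)).round(0))
g=np.clip((im[:,:,::-1].astype(float)/255)**.45*255,0,255).astype(np.uint8)[0:300,120:450]
cv2.imwrite("pics/p5.png",cv2.resize(g,(660,600)));print(s["ee_pos"],s["ft_force"])
E
```

```text
tabL [241. 273.]
tabR [330. 273.]
tabhomeL [240. 244.]
holeC0 [286. 168.]
holeHome [286. 138.]
pin0 [177. 296.]
pinH [175. 271.]
[0.49148572 0.01182196 0.02136749] [-0.92651023  1.0124239  -1.62497283]
```

View pics/p5.png

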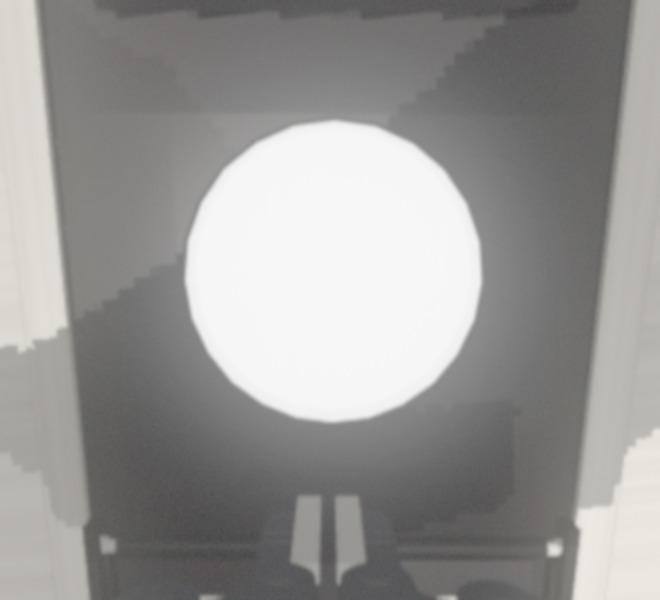

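The hole now shows as a full circle centred at (286,136), against a home prediction of (286,138). The pin line is at row 272, predicted 271. So the leaf is at or near home, and I push gently on to feel the stop.

>>> apply_moves(
  series=[
    [[0.001,0,0],0],
    [[0.002,0,0],0],
    [[0.002,0,0],0],
  ],
)

```text
time_s: 11.95
ee_pos: [0.4918, 0.0115, 0.021]
orientation: [0.999, -0.05, -0.001, 0.0]
ft_force: [-6.3, 2.3, 0.7]
gripper_width: 0.005
finger_force: 2.8
```

>>> apply_moves(
  series=[
    [[0.001,0,0],0],
    [[0.002,0,0],0],
    [[0.002,0,0],0],
  ],
)

```text
time_s: 12.32
ee_pos: [0.4919, 0.0113, 0.0208]
orientation: [0.999, -0.05, -0.003, 0.001]
ft_force: [-14.4, 4.4, 9.0]
gripper_width: -0.001
finger_force: 7.2
```

That is a firm stop at home. I back off, rise and check.

>>> apply_moves(
  series=[
    [[-0.004,0,0],0],
    [[-0.009,0.001,0.001],0],
    [[-0.012,0.001,0.003],0],
    [[-0.012,0.001,0.03],0],
    [[-0.02,0.002,0.07],0],
    [[-0.035,0.004,0.11],0],
    [[-0.05,0.006,0.15],0],
    [[-0.06,0.006,0.17],0],
    [[-0.06,0.006,0.17],0],
    [[-0.06,0.006,0.17],0],
  ],
)

```text
time_s: 13.58
ee_pos: [0.4352, 0.0178, 0.1909]
orientation: [0.999, -0.05, 0.0, -0.0]
ft_force: [0.0, 0.6, -0.8]
gripper_width: 0.001
finger_force: 0.0
```

```bash
python3 - <<'E'
from fit import *
s=r.sense();im=r.grab_frame("wrist");W=cam("wrist",s);sc=r.grab_frame("scene")
p=[.5484,.0064,-.102]
for nm,P in dict(hole0=[-.0133,0,.017],holeH=[0,0,.017],lip=[.055,0,.02],pinH=[-.064,0,.017],glass=[0,0,.013]).items(): print(nm,proj(W,dock(p,P)).round(0))
gm=lambda a:((a[:,:,::-1]/255.)**.5*255).astype(np.uint8)
A=cv2.resize(gm(im[0:180,180:400]),(440,360));B=cv2.resize(gm(sc[190:275,240:325]),(360,360),interpolation=2)
cv2.imwrite("pics/p6.png",np.hstack([A,B]));print(s["ee_pos"],s["ft_force"],s["time_s"])
E
```

```text
hole0 [286.  73.]
holeH [286.  57.]
lip [286. -16.]
pinH [285. 131.]
glass [286.  58.]
[0.43521935 0.01780375 0.19090794] [ 0.04082433  0.64463466 -0.79587905] 13.575
```

View pics/p6.png

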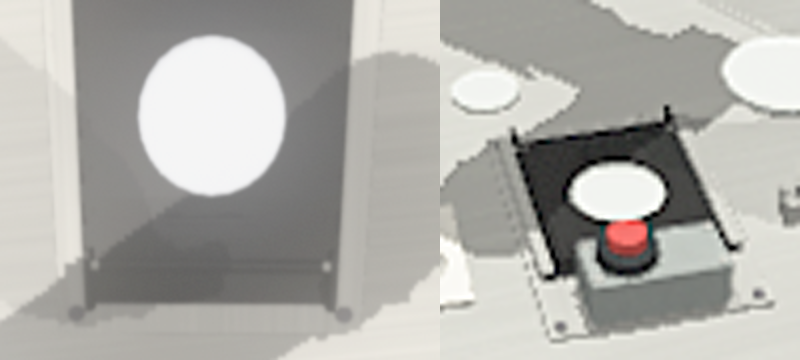

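The hole centre is at (286,58), exactly where home predicts. The pin row is at 133, predicted 131. The button is up, the glass is in the well, the frame is home and nothing else has moved. I hand the job in.

```bash
python3 -c "
from bench import r
print(r.hand_in())"
```

```text
the job is handed in; nothing more can be done
None
```

The leaf is folded flat and pushed fully home to a firm stop at about 13.6 s, and the job is handed in. The lip was out of view in the last picture, so the tuck under it is inferred from the leaf lying flat before the push and from the home-position match.

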